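# Dip the stippling brush and dab the disc at the painting station

### The arm

A 6-joint arm with a two-finger parallel gripper is mounted at the origin on the work surface. World frame = base frame: x ahead of the robot, y to its left, z up, the work surface at z = 0. Lengths are in m, angles in rad, forces in N, time in s.
With the tool pointing down it reaches from about 0.25 to 0.8 m from the base axis. Payload 3.9 kg.
Tool frame: the origin (TCP) lies at the very end of the fingers, on their centre line; the grasp point (between the pads) lies 19 mm behind it; y points along the fingers, z is the direction in which the jaws open and shut, and the axes are right-handed (so a half turn about y gives the same grasp; the last joint's range is limited). The gripper opens to 85 mm and grips with 20 to 120 N. Pads are 22 mm wide; open, the fingers measure 114 mm over their backs; the gripper's body (76 mm by 85 mm) begins 54 mm behind the grasp point. The pads swing forward as they close: fully open they stand 13 mm farther back than shut.
Start: joints at [-1.293, 0.26, -0.138, 1.173, 0, 1.571], TCP at [0.144, -0.505, 0.231] pointing down, gripper open.
Joint ranges: [-2.78, 2.78], [-0.83, 1.72], [-1.28, 1.37], [-1.9, 2.12], [-1.57, 1.48], [-3.14, 3.14]. Speed limits (rad/s): [2.57, 2.57, 3.14, 3.14, 3.14, 3.14].

### API

Orientations are given as a rotation vector (axis times angle).
In Python, from cell import manip gives the robot as it stands.
- The arm moves only by the tool servo_tool, never from a script. Its argument "motion" is a list of rows, each an object with "rotation": the turn, a rotation vector about the tool's x, y, z in rad, a list of three; "translation": the shift along the tool's x, y, z in mm, a list of three; "hand": the closure in counts, from 0 (fully open) to 255 (shut). In form: [{"rotation": [ax, ay, az], "translation": [dx, dy, dz], "hand": hand}, ...]. A call has 1 to 20 rows; each row is the pose to reach, as a shift and turn from the pose commanded when the call began, along the tool's axes at that moment; what a row does not reach only later rows make up. A row lasts 1/8 s, in which the tool goes at most 62.5 mm and 10.7 degrees, less where a joint would pass 70% of its speed; a pose out of reach is approached as far as the arm can. A call with a gripper value outside its range is refused whole. The fingers move at their own pace and stop on an object; "newtons" is the grip in N (left out, the last holds). Time passes only in rows, so rows that repeat a pose let the fingers close. It gives the time, the measured TCP pose, the force and the opening at its end, in the units of the state.
- manip.sense(): the state, without advancing time (a new reading comes with each control period).
- manip.grab_frame(name): name is "side" or "top" or "wrist"; returns a dict with "pixels" (400x640x3 uint8, blue, green, red), "fov_y" (degrees; the focal length in pixels is half the picture's height over the tangent of half this angle, whatever the lens; pixels are square), "cx", "cy" (the principal point, pixels), "pose" (4x4, takes a point from camera to world coordinates); the wrist camera has in their place "mount" (4x4, takes a point from camera to tool coordinates, whose origin is the TCP and whose axes are the tool frame's). Camera axes: x right, y up, looking along -z (the intrinsics and any distortion apply to the point x, -y, -z); pixel columns grow to the right and rows downward; lengths in m; the calibration is good to about 2 mm. A picture is of the moment at which its call begins: read the wrist's pose just before it. There is no depth.
- manip.close_job(): hands the job in, once; it reports no verdict.
The state is a dict: "clock": time; "joints": joint angles; "dq": joint speeds; "tau": joint torques, N m; "position": TCP position; "tcp_rot": TCP orientation; "force": force on the tool from outside, world axes, zero at the start; "ft_torque": the same for the moment, N m; "gripper_width": opening from 0.0 (shut) to 1.0 (fully open).
Only numpy, scipy, OpenCV 4.12 (cv2) and the standard library are available. Lean on these libraries where they do the work, as an engineer would, in place of code of your own. Each camera call takes 0.05 s, during which the arm holds its last target. There are 200 camera calls.

### The job

Push the wooden carrier along its rail until it clicks into the station where the sprung ball sits. Then take the brush from its stand, dip its bristles well down into the low wide pot (not the tall rinse jar), dab them lightly on the middle of the round wooden disc on the carrier, and hang the brush back in the stand's fork by its collar. Leave the carrier clicked in, and do not shift or upset the pot, the tall jar, the palette plate or the pencil.

Things in the scene. Friction and masses are not known exactly. Their poses are not given: they have to be found in the camera images.
- rail: Fixed plywood board 480 mm long, 12 mm thick, reaching from x = -70 to +120 mm, with two low aluminium strips (tops 22 mm above the table) on which a wooden carrier slides. Origin on the table surface, midway between the strips and midway along; y = sliding direction, towards the station; z up.
- carrier (a joint): Carrier's position along the rail's +y (m), 0 to 0.21; starts at 0 to 0.06. About 1.5 N of friction. The sprung ball clicks between two bumps on the carrier's side at 0.150: the station. Getting in or out takes about 7 N. The first bump is topped at 0.141; from about 0.145 the ball pulls the carrier in to 0.150. It can be pushed too far, past the station.
- station (a point): Where the disc's middle lies when the carrier is clicked in, 42 mm above the table. Beside it, 90 mm in the rail's +x, stands a dark steel block, 36 x 34 mm, top 48 mm above the table; out of it towards -x looks the sprung steel ball, the detent.
- disc_centre (a point): Middle of the upper face of the light wooden disc (96 mm across, 6 mm thick) fixed flat on the middle of the carrier, 42 mm above the table; a dark ring 47 mm across is drawn round it. Axes as the rail's. The carrier is a wooden plate, 100 mm across the rail, 130 mm along it, 22 to 36 mm above the table.
- tab (a point): Middle of the outer (-y) face of the upright wooden tab at the carrier's trailing (-y) end, 62 mm above the table: the place to push towards the rail's +y. The tab is 70 mm wide, 10 mm thick, its top 76 mm above the table. Axes as the rail's; lies 65 mm in -y from the disc's middle.
- brush: Loose brush hanging tip down, 176 mm long, about 80 g. Origin at the bristle tip, z up along the handle. From the tip: bristles and ferrule (22 mm across) to 50 mm, neck (16 mm) to 85, collar disc (46 mm) 85 to 91, round handle (18 mm) 91 to 176: grip there. The bristles spring in by up to 8 mm when pressed, 0.45 N per mm; beyond that they are hard.
- brush_tip (a point): Tip of the brush's bristles (follows them as they are pressed in).
- collar (a point): Centre of the underside of the brush's drip collar, 85 mm above the tip along the brush.
- stand: Fixed steel brush stand, origin on the table under the brush. Base 100 x 90 x 12 mm (x -60 to +40 mm); a column 56 mm wide at x = -47, as high as the fork. Two fork arms, 14 mm wide, 8 mm thick, run along x from -40 to +34 mm, 28 mm apart; this slot is open at +x and on top, and all of the brush below its collar passes down through it.
- fork (a point): Middle of the fork's slot at the arms' upper face, 115 mm above the table; the brush's collar rests on it. Axes as the stand's.
- pot: Loose low pot, white ceramic, open, straight-sided, outside 80 mm across and 55 mm high, walls 4 mm, inner floor 6 mm above the table, about 0.35 kg. Origin at the centre of its underside. The dip goes here.
- jar: Loose tall rinse jar, white ceramic, open, outside 68 to 72 mm across and 100 mm high; bystander. Origin at the centre of its underside.
- palette: Round green plastic palette plate, 200 mm across, 18 mm high; bystander. Origin at the centre of its underside.
- pencil: Black pencil, 168 mm long, 8 mm thick, lying along its x; bystander. Origin at the underside of its middle.
There are look-alikes about, which are no part of the job. Leave any green or orange look-alike of the pot alone.

How it is judged:
On the way, in this order (a step that is already met when the one before it is completed fails the run):
1. the carrier is clicked in at the station, the brush still hanging in its stand (value of joint carrier between 0.146 and 0.154 m and distance between collar and fork below 0.03 m), for 0.3 s.
2. the bristle tip is in the low pot, at least 15 mm below its rim (horizontal distance between brush_tip and pot below 0.036 m and z of brush_tip in the frame of pot below 0.04 m), for 0.1 s.
3. the bristles press on the disc within 22 mm of its middle, the carrier at the station (value of joint carrier between 0.146 and 0.154 m and contact force between brush and rail above 0.3 N and distance between brush_tip and disc_centre below 0.022 m), for 0.05 s.
At the end, for the whole second after the job is handed in: The carrier is clicked in at the station (joint 0.150 within 4 mm); the brush hangs at rest in the stand, its collar on the fork arms (within 25 mm of the slot's middle, -3 to +5 mm in height), upright within 7 degrees; the pot stands upright (value of joint carrier between 0.146 and 0.154 m and distance between collar and fork below 0.025 m and z of collar in the frame of fork between -0.003 and 0.005 m and angle between brush's own z axis and vertical below 0.12 rad and linear speed of brush below 0.02 m/s and angle between pot's own z axis and vertical below 0.1 rad); the robot touches nothing.
It fails at once if the brush is pressed on the disc or carrier with more than 20 N (contact force between brush and rail above 20 N).
It fails at once if the brush tip is dipped in the tall jar (horizontal distance between brush_tip and jar below 0.034 m and z of brush_tip in the frame of jar below 0.09 m).
It fails at once if the pot is shifted by more than 25 mm or tipped (distance of pot from where it was at the start of the episode above 0.025 m or angle between pot's own z axis and vertical above 0.35 rad).
It fails at once if the jar, palette or pencil is shifted by more than 25 mm (distance of any of jar, palette, pencil from where it was at the start of the episode above 0.025 m).
It also fails if it takes over 72 s, if anything falls off the work surface, if the arm or the gripper's body presses on something with over 40 N, if the wrist force passes 120 N, or if a joint passes its speed limit or range.

## Working session

There is one attempt and no reset: what is moved stays moved. The work goes in short steps, Python scripts to look and compute and a tool call to move; the robot and the scene stay as the last step left them, time stands still between calls to the robot, and variables do not carry over. Pictures are saved under pics/ and viewed, about 8 in all and at most 12, crops included, and the job is handed in when it is done.

Besides the shell and the picture viewer there is one more tool, called after "Emit:" as name(argument=value, ...) on one line, values as JSON. servo_tool: Moves the arm, as the interface text tells. Its arguments: {"type":"object","properties":{"motion":{"type":"array","items":{"type":"object","properties":{"rotation":{"type":"array","items":{"type":"number"}},"translation":{"type":"array","items":{"type":"number"}},"hand":{"type":"number"}}}},"newtons":{"type":"number"}},"required":["motion"]}

```bash
mkdir -p pics; ls
cat > h.py <<'E'
import numpy as np, cv2
from cell import manip
from scipy.spatial.transform import Rotation as R
def grab(name,fn=None):
    s=manip.sense(); f=manip.grab_frame(name)
    if 'pose' in f: T=np.array(f['pose'])
    else:
        W=np.eye(4); W[:3,:3]=R.from_rotvec(s['tcp_rot']).as_matrix(); W[:3,3]=s['position']; T=W@np.array(f['mount'])
    F=200/np.tan(np.radians(f['fov_y'])/2)
    if fn: cv2.imwrite('pics/'+fn,np.array(f['pixels']))
    c=dict(T=T.tolist(),F=F,cx=f['cx'],cy=f['cy'],keys=[k for k in f if k!='pixels'],extra={k:str(v) for k,v in f.items() if k not in('pixels','pose','mount')})
    import json; json.dump(c,open(f'cam_{fn}.json','w'))
    return c
def load(fn):
    import json; return json.load(open(f'cam_{fn}.json'))
def ray(c,u,v):
    T=np.array(c['T']); d=T[:3,:3]@np.array([(u-c['cx'])/c['F'],-(v-c['cy'])/c['F'],-1]); return T[:3,3],d
def at(c,u,v,z):
    o,d=ray(c,u,v); return o+d*(z-o[2])/d[2]
def proj(c,p):
    T=np.array(c['T']); q=T[:3,:3].T@(np.array(p)-T[:3,3]); return c['cx']+c['F']*q[0]/-q[2], c['cy']+c['F']*q[1]/q[2]
E
python3 - <<'E'
from h import *
np.set_printoptions(precision=3,suppress=True)
for n in('top','side'):
    c=grab(n,n+'0.png'); print(c['extra'],np.array(c['T']))
s=manip.sense(); print(s); print(R.from_rotvec(s['tcp_rot']).as_matrix())
E
```

```text
pics
{'fov_y': '43.910755171478655', 'cx': '324.8557506686885', 'cy': '202.83377330500699'} [[-0.014  0.997 -0.071  0.418]
 [-1.    -0.016 -0.027 -0.015]
 [-0.028  0.07   0.997  1.429]
 [ 0.     0.     0.     1.   ]]
{'fov_y': '45.74843454068692', 'cx': '316.3174770302394', 'cy': '197.3291448889308'} [[-0.847  0.353 -0.397 -0.072]
 [-0.531 -0.549  0.645  0.938]
 [ 0.01   0.757  0.653  1.051]
 [ 0.     0.     0.     1.   ]]
{'clock': 0.1, 'joints': array([-1.293,  0.261, -0.139,  1.173,  0.   ,  1.571]), 'dq': array([ 0.001, -0.002,  0.003, -0.   ,  0.001,  0.001]), 'tau': array([ -0.   , -40.651,  25.453,   0.01 ,  -0.   ,   0.   ]), 'position': array([ 0.144, -0.504,  0.231]), 'tcp_rot': array([-0.29 ,  2.075, -2.071]), 'force': array([0.175, 0.56 , 0.438]), 'ft_torque': array([0.032, 0.013, 0.005]), 'gripper_width': 1.0013593227923658}
[[-0.962 -0.     0.274]
 [-0.274  0.002 -0.962]
 [-0.    -1.    -0.002]]
```

View both.

View pics/top0.png

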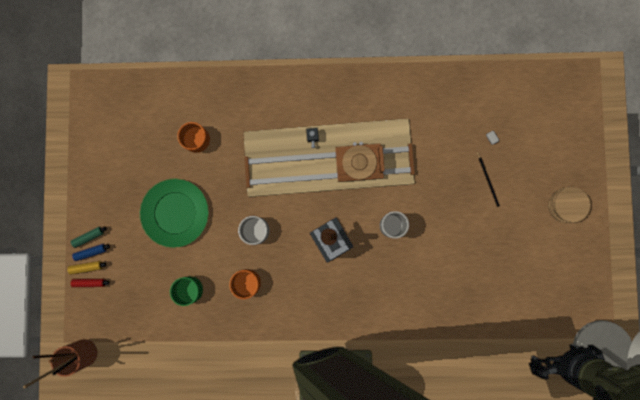

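View pics/side0.png

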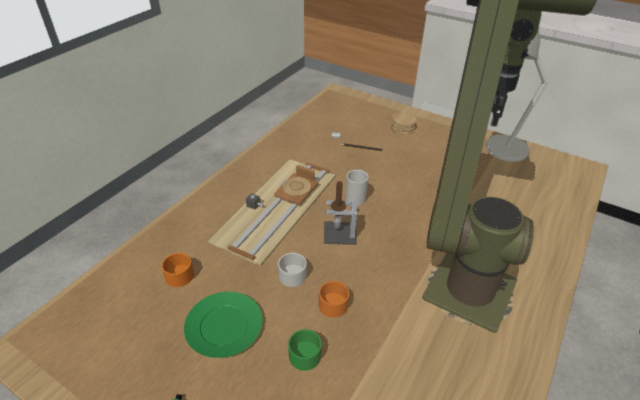

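Run:
```python
import cv2
a=cv2.imread('pics/top0.png')[110:272,232:432]; cv2.imwrite('pics/top0c.png',cv2.resize(a*1,None,fx=4,fy=3.7*4/3.7 if 0 else 3.7,interpolation=cv2.INTER_CUBIC))
b=cv2.imread('pics/side0.png')[150:310,205:385]; cv2.imwrite('pics/side0c.png',cv2.resize(b,None,fx=3.7,fy=3.7,interpolation=cv2.INTER_CUBIC))
```

```text
(no output)
```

View pics/top0c.png

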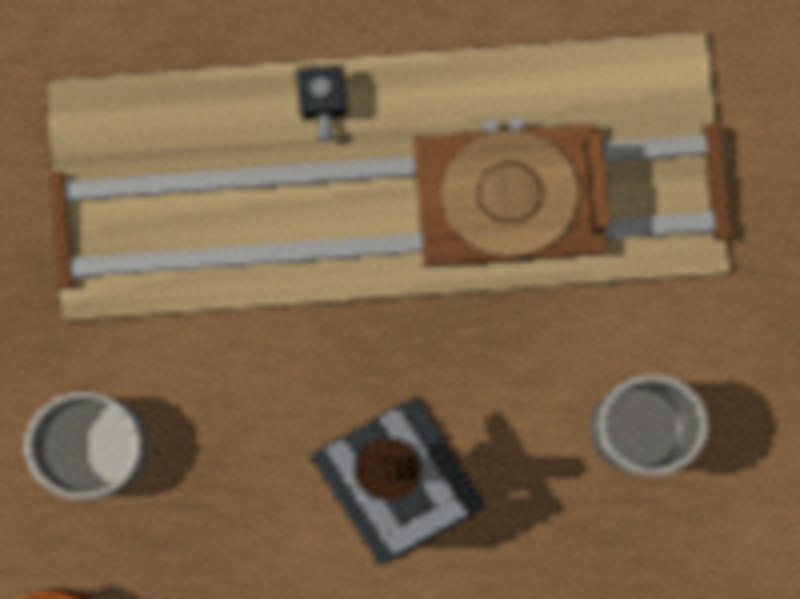

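View pics/side0c.png

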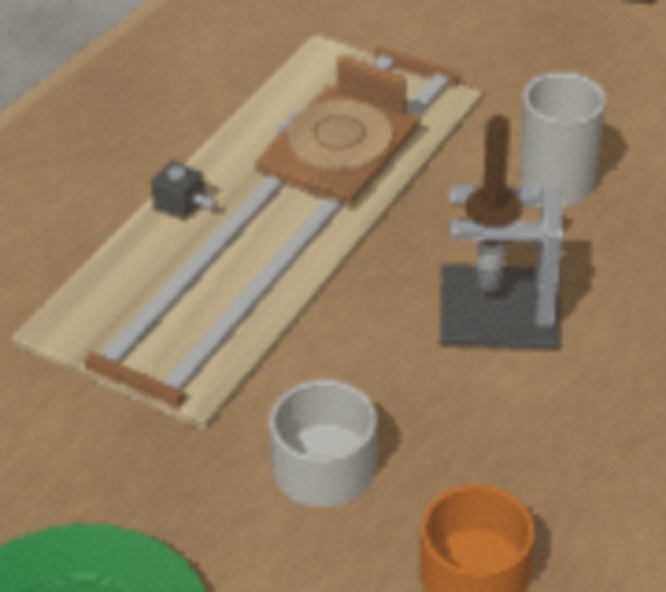

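Run:
```python
from h import *
np.set_printoptions(precision=4,suppress=True)
t,s=load('top0.png'),load('side0.png')
U=lambda x,y:(232+(x+.5)/4-.5,110+(y+.5)/3.7-.5)
V=lambda x,y:(205+(x+.5)/3.7-.5,150+(y+.5)/3.7-.5)
def tri(a,b):
    (o,d),(p,e)=ray(t,*a),ray(s,*b); k=np.linalg.lstsq(np.c_[d,-e],p-o,rcond=None)[0]
    A,B=o+d*k[0],p+e*k[1]; return (A+B)/2,np.linalg.norm(A-B)
for n,a,b,z in [('disc',(511,191),(339,131),.042),('block',(321,90),(178,172),.048),('pot',(86,445),(324,420),.055),('jar',(652,424),(564,98),.1),('collar',(388,468),(493,207),.12)]:
    print(n,at(t,*U(*a),z),at(s,*V(*b),z),*tri(U(*a),V(*b)))
print('handle top side',at(s,*V(497,118),.206))
c=np.array([at(t,*U(*p),.012) for p in[(48,82),(708,34),(731,270),(63,320)]]);print(c)
b=np.array([at(t,*U(*p),.012) for p in[(312,457),(420,398),(485,505),(381,562)]]);print(b,b.mean(0),np.linalg.norm(np.diff(b,axis=0),axis=1))
print('side base',[at(s,*V(*p),.012) for p in[(442,266),(441,347),(560,347)]])
print('side tips',[at(s,*V(*p),.115) for p in[(453,190),(453,228)]])
g=c; y=(g[0]+g[3]-g[1]-g[2]); print('rail yaw(y axis)',np.degrees(np.arctan2(-y[0],y[1])),'len',np.linalg.norm(y)/2)
y=y/np.linalg.norm(y);x=np.array([y[1],-y[0],0]); cen=g.mean(0)-x*.025; d=at(t,*U(511,191),.042); print('origin',cen,'disc in rail',(d-cen)@x,(d-cen)@y)
bl=at(t,*U(321,90),.048); st=bl-x*.09; st[2]=.042;print('station',st,'disc dist',(st-d)@y,(st-d)@x)
```

```text
disc [ 0.6321 -0.0755  0.042 ] [ 0.6317 -0.0769  0.042 ] [ 0.6315 -0.0756  0.043 ] 0.0009589534853743081
block [0.7112 0.0572 0.048 ] [0.7145 0.0527 0.048 ] [0.7104 0.057  0.0529] 0.0004694452708851315
pot [0.4431 0.2234 0.055 ] [0.4413 0.2259 0.055 ] [0.443  0.2238 0.052 ] 0.00034701728874482024
jar [ 0.452  -0.1637  0.1   ] [ 0.4509 -0.1634  0.1   ] [ 0.4516 -0.1639  0.0994] 0.0008493463197964465
collar [0.4227 0.0125 0.12  ] [0.4206 0.0145 0.12  ] [0.4223 0.0123 0.1176] 0.000919166266955092
handle top side [0.4241 0.0091 0.206 ]
[[ 0.7291  0.2576  0.012 ]
 [ 0.7575 -0.2209  0.012 ]
 [ 0.5723 -0.2326  0.012 ]
 [ 0.5413  0.2471  0.012 ]]
[[ 0.4323  0.0689  0.012 ]
 [ 0.4767 -0.0089  0.012 ]
 [ 0.3938 -0.0538  0.012 ]
 [ 0.3512  0.0207  0.012 ]] [0.4135 0.0067 0.012 ] [0.0895 0.0943 0.0859]
side base [array([ 0.4765, -0.0032,  0.012 ]), array([0.4274, 0.0789, 0.012 ]), array([0.3455, 0.0264, 0.012 ])]
side tips [array([0.461 , 0.0092, 0.115 ]), array([0.4374, 0.0482, 0.115 ])]
rail yaw(y axis) 3.5505912450185613 len 0.4800166236156737
origin [0.6251 0.0113 0.012 ] disc in rail 0.0015564107931852634 -0.0869887784853813
station [0.6214 0.0516 0.042 ] disc dist 0.12745446412003766 -0.0027840930400540877
```

```bash
cat >> h.py <<'E'
def goto(p,phi_deg=None):
    s=manip.sense(); A=R.from_rotvec(s['tcp_rot'])
    d=A.inv().apply(np.array(p)-s['position'])*1000
    r=np.zeros(3)
    if phi_deg is not None:
        f=np.radians(phi_deg); c,q=np.cos(f),np.sin(f)
        B=R.from_matrix(np.array([[q,0,c],[-c,0,q],[0,-1,0]])); r=(A.inv()*B).as_rotvec()
    return 'trans',np.round(d,1),'rot',np.round(r,4)
E
python3 - <<'E'
from h import *
print(goto([.6386,-.18,.15],-86.45))
E
```

```text
('trans', array([-564.7,   80.9, -176. ]), 'rot', array([1.800e-03, 2.158e-01, 1.000e-04]))
```

Emit:
servo_tool(motion=[{"rotation": [0.0018,0.2158,0],"translation": [-564.7,80.9,-176],"hand": 255},{"rotation": [0.0018,0.2158,0],"translation": [-564.7,80.9,-176],"hand": 255},{"rotation": [0.0018,0.2158,0],"translation": [-564.7,80.9,-176],"hand": 255},{"rotation": [0.0018,0.2158,0],"translation": [-564.7,80.9,-176],"hand": 255},{"rotation": [0.0018,0.2158,0],"translation": [-564.7,80.9,-176],"hand": 255},{"rotation": [0.0018,0.2158,0],"translation": [-564.7,80.9,-176],"hand": 255},{"rotation": [0.0018,0.2158,0],"translation": [-564.7,80.9,-176],"hand": 255},{"rotation": [0.0018,0.2158,0],"translation": [-564.7,80.9,-176],"hand": 255},{"rotation": [0.0018,0.2158,0],"translation": [-564.7,80.9,-176],"hand": 255},{"rotation": [0.0018,0.2158,0],"translation": [-564.7,80.9,-176],"hand": 255},{"rotation": [0.0018,0.2158,0],"translation": [-564.7,80.9,-176],"hand": 255},{"rotation": [0.0018,0.2158,0],"translation": [-564.7,80.9,-176],"hand": 255},{"rotation": [0.0018,0.2158,0],"translation": [-564.7,80.9,-176],"hand": 255},{"rotation": [0.0018,0.2158,0],"translation": [-564.7,80.9,-176],"hand": 255}], newtons=40)

```text
clock: 1.85
position: [0.638, -0.1817, 0.1509]
tcp_rot: [-0.066, 2.188, -2.193]
force: [0.0, 0.1, 1.1]
gripper_width: 0.002
```

Run:
```python
from h import *
print(goto([.6386,-.18,.052],-86.45), manip.sense()['joints'])
c=grab('wrist','w0.png'); grab('side','s1.png')
```

```text
('trans', array([-0.7, 98.9, -1.8]), 'rot', array([-0.002 , -0.0015, -0.0004])) [-2.76618159e-01  5.35210924e-01  8.35756395e-02  1.11815300e+00
 -1.72398518e-03  2.80453008e+00]
```

View pics/w0.png

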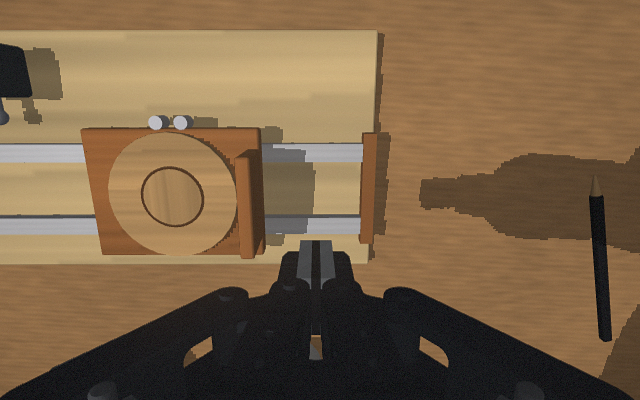

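Run:
```python
from h import *
np.set_printoptions(precision=4,suppress=True)
c=load('w0.png')
for n,u,v,z in [('disc',173,196,.042),('disc L',108,196,.042),('tab top outer far',262,152,.076),('tab top outer near',254,258,.076),('stop in',362,180,.03)]: print(n,at(c,u,v,z))
print(proj(c,manip.sense()['position']), c['T'])
```

```text
disc [ 0.632  -0.0763  0.042 ]
disc L [ 0.6291 -0.0283  0.042 ]
tab top outer far [ 0.6737 -0.1463  0.076 ]
tab top outer near [ 0.6018 -0.1424  0.076 ]
stop in [ 0.6501 -0.2168  0.03  ]
(np.float64(315.3964729767641), np.float64(260.0497011119908)) [[0.06134529154307317, 0.9622625364707014, 0.2651180229831017, 0.7053143933594112], [-0.9981151114567567, 0.05868222062706892, 0.017961660946108373, -0.17715715800198995], [0.0017261191043223235, -0.26572016838631013, 0.9640486567728774, 0.2925466029420142], [0.0, 0.0, 0.0, 1.0]]
```

Emit:
servo_tool(motion=[{"rotation": [0,0,0],"translation": [-0.7,50,-1.8],"hand": 255},{"rotation": [0,0,0],"translation": [-0.7,98,-1.8],"hand": 255},{"rotation": [0,0,0],"translation": [-0.7,98,-1.8],"hand": 255},{"rotation": [0,0,0],"translation": [-0.7,98,-1.8],"hand": 255}])

```text
clock: 2.45
position: [0.6403, -0.1796, 0.0541]
tcp_rot: [-0.065, 2.186, -2.192]
force: [0.3, -0.3, 0.4]
gripper_width: 0.004
```

Emit:
servo_tool(motion=[{"translation": [0,0,-12],"rotation": [0,0,0],"hand": 255},{"translation": [0,0,-24],"rotation": [0,0,0],"hand": 255},{"translation": [0,0,-34],"rotation": [0,0,0],"hand": 255},{"translation": [0,0,-44],"rotation": [0,0,0],"hand": 255},{"translation": [0,0,-54],"rotation": [0,0,0],"hand": 255},{"translation": [0,0,-64],"rotation": [0,0,0],"hand": 255},{"translation": [0,0,-74],"rotation": [0,0,0],"hand": 255},{"translation": [0,0,-84],"rotation": [0,0,0],"hand": 255},{"translation": [0,0,-92],"rotation": [0,0,0],"hand": 255},{"translation": [0,0,-98],"rotation": [0,0,0],"hand": 255},{"translation": [0,0,-104],"rotation": [0,0,0],"hand": 255},{"translation": [0,0,-106],"rotation": [0,0,0],"hand": 255},{"translation": [0,0,-108],"rotation": [0,0,0],"hand": 255}])

```text
clock: 4.08
position: [0.6326, -0.0713, 0.0522]
tcp_rot: [-0.068, 2.188, -2.192]
force: [-0.3, -3.4, 0.3]
gripper_width: -0.003
```

Run:
```python
from h import *
c=grab('wrist','w1.png'); c=grab('top','t1.png')
```

```text
(no output)
```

View pics/w1.png

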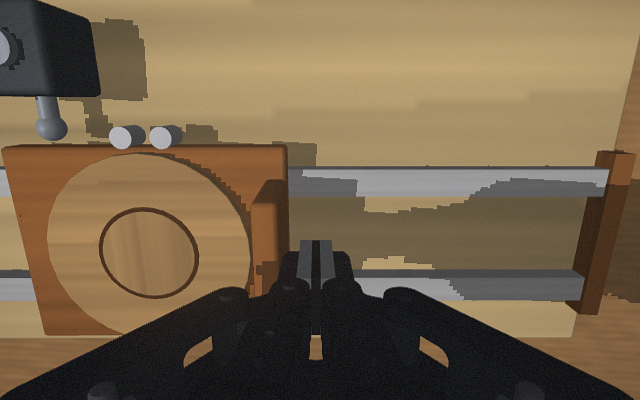

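Run:
```python
from h import *
np.set_printoptions(precision=4,suppress=True)
c=load('w1.png'); y=np.array([-.0619,.998,0])
d=at(c,149,253,.042); print(d)
for z in(.03,.035):
  a,b,k=[at(c,*p,z) for p in[(118,138),(159,138),(51,130)]]; print(z,(b-a)@y,(k-(a+b)/2)@y)
print((np.array([.6214,.0516,.042])-d)@y, (d-np.array([.632,-.0763,.042]))@y)
print(goto([.6326,-.0713,.0522],-86.45))
```

```text
[0.6269 0.0069 0.042 ]
0.03 -0.018978335591497135 0.03975736682871946
0.035 -0.01839895630964395 0.03854363580733758
0.04496464878421377 0.08333569121578624
('trans', array([-0.1, -0.1,  0.2]), 'rot', array([-0.0013,  0.0001,  0.0003]))
```

Emit:
servo_tool(motion=[{"translation": [0,0,-6],"rotation": [0,0,0],"hand": 255},{"translation": [0,0,-12],"rotation": [0,0,0],"hand": 255},{"translation": [0,0,-18],"rotation": [0,0,0],"hand": 255},{"translation": [0,0,-22],"rotation": [0,0,0],"hand": 255},{"translation": [0,0,-25],"rotation": [0,0,0],"hand": 255},{"translation": [0,0,-26],"rotation": [0,0,0],"hand": 255}])

```text
clock: 4.92
position: [0.6309, -0.0461, 0.0521]
tcp_rot: [-0.068, 2.186, -2.194]
force: [-0.6, -5.4, 0.2]
gripper_width: 0.004
```

Emit:
servo_tool(motion=[{"translation": [0,0,-1],"rotation": [0,0,0],"hand": 255},{"translation": [0,0,-2],"rotation": [0,0,0],"hand": 255}])

```text
clock: 5.18
position: [0.6308, -0.0454, 0.0521]
tcp_rot: [-0.067, 2.184, -2.197]
force: [-0.6, -8.0, 0.2]
gripper_width: 0.004
```

Emit:
servo_tool(motion=[{"translation": [0,0,-1],"rotation": [0,0,0],"hand": 255},{"translation": [0,0,-2],"rotation": [0,0,0],"hand": 255}])

```text
clock: 5.42
position: [0.6307, -0.0431, 0.0522]
tcp_rot: [-0.067, 2.186, -2.196]
force: [0.6, -5.7, 0.2]
gripper_width: -0.002
```

Emit:
servo_tool(motion=[{"translation": [0,0,-1],"rotation": [0,0,0],"hand": 255},{"translation": [0,0,-2],"rotation": [0,0,0],"hand": 255}])

```text
clock: 5.68
position: [0.6305, -0.0403, 0.0521]
tcp_rot: [-0.067, 2.187, -2.194]
force: [-0.2, -4.5, -0.7]
gripper_width: -0.002
```

Emit:
servo_tool(motion=[{"translation": [0,0,-0.5],"rotation": [0,0,0],"hand": 255},{"translation": [0,0,-1],"rotation": [0,0,0],"hand": 255}])

```text
clock: 5.92
position: [0.6304, -0.0382, 0.0521]
tcp_rot: [-0.068, 2.188, -2.191]
force: [-0.9, -3.1, 0.8]
gripper_width: 0.0
```

Emit:
servo_tool(motion=[{"translation": [0,0,-0.5],"rotation": [0,0,0],"hand": 255},{"translation": [0,0,-1],"rotation": [0,0,0],"hand": 255}])

```text
clock: 6.18
position: [0.6304, -0.037, 0.0521]
tcp_rot: [-0.068, 2.188, -2.191]
force: [-0.5, -2.9, 0.1]
gripper_width: 0.003
```

Run:
```python
from h import *
c=grab('wrist','w2.png')
```

```text
(no output)
```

View pics/w2.png

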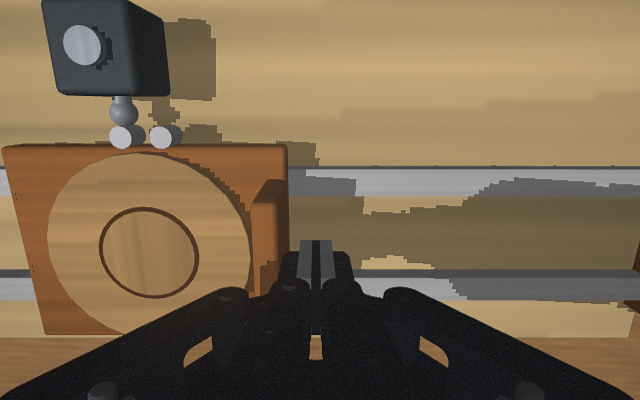

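Emit:
servo_tool(motion=[{"translation": [0,0,-0.5],"rotation": [0,0,0],"hand": 255},{"translation": [0,0,-1],"rotation": [0,0,0],"hand": 255}])

```text
clock: 6.48
position: [0.6303, -0.0361, 0.0521]
tcp_rot: [-0.068, 2.188, -2.191]
force: [-0.8, -3.0, 1.3]
gripper_width: -0.002
```

Emit:
servo_tool(motion=[{"translation": [0,0,-0.5],"rotation": [0,0,0],"hand": 255},{"translation": [0,0,-1],"rotation": [0,0,0],"hand": 255}])

```text
clock: 6.72
position: [0.6303, -0.0351, 0.0521]
tcp_rot: [-0.068, 2.188, -2.191]
force: [-0.7, -2.2, 0.3]
gripper_width: 0.005
```

Emit:
servo_tool(motion=[{"translation": [0,0,-0.5],"rotation": [0,0,0],"hand": 255},{"translation": [0,0,-1],"rotation": [0,0,0],"hand": 255}])

```text
clock: 6.98
position: [0.6305, -0.0341, 0.0521]
tcp_rot: [-0.067, 2.188, -2.191]
force: [-0.6, 0.2, -0.4]
gripper_width: 0.003
```

Emit:
servo_tool(motion=[{"translation": [0,0,-0.5],"rotation": [0,0,0],"hand": 255},{"translation": [0,0,-1],"rotation": [0,0,0],"hand": 255}])

```text
clock: 7.22
position: [0.6306, -0.0331, 0.0522]
tcp_rot: [-0.067, 2.188, -2.191]
force: [-0.7, 0.2, 0.4]
gripper_width: 0.0
```

Emit:
servo_tool(motion=[{"translation": [0,0,20],"rotation": [0,0,0],"hand": 255},{"translation": [0,0,30],"rotation": [0,0,0],"hand": 255},{"translation": [0,-60,30],"rotation": [0,0,0],"hand": 255},{"translation": [0,-90,30],"rotation": [0,0,0],"hand": 255},{"translation": [0,-90,30],"rotation": [0,0,0],"hand": 255}])

```text
clock: 7.85
position: [0.6346, -0.0643, 0.1456]
tcp_rot: [-0.059, 2.184, -2.19]
force: [0.4, 0.2, 0.3]
gripper_width: -0.004
```

Run:
```python
from h import *
c=grab('wrist','w3.png'); print(goto([.4225,.0122,.29],-45))
```

```text
('trans', array([ 205.2, -147.3,  -88.6]), 'rot', array([-0.0033, -0.7244, -0.0023]))
```

View pics/w3.png

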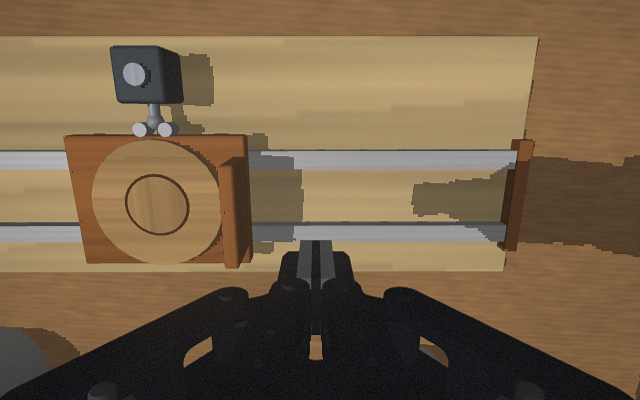

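Emit:
servo_tool(motion=[{"translation": [0,-147,0],"rotation": [0,0,0],"hand": 0},{"translation": [0,-147,0],"rotation": [0,0,0],"hand": 0},{"translation": [205.2,-147.3,-88.6],"rotation": [-0.0033,-0.7244,-0.0023],"hand": 0},{"translation": [205.2,-147.3,-88.6],"rotation": [-0.0033,-0.7244,-0.0023],"hand": 0},{"translation": [205.2,-147.3,-88.6],"rotation": [-0.0033,-0.7244,-0.0023],"hand": 0},{"translation": [205.2,-147.3,-88.6],"rotation": [-0.0033,-0.7244,-0.0023],"hand": 0},{"translation": [205.2,-147.3,-88.6],"rotation": [-0.0033,-0.7244,-0.0023],"hand": 0},{"translation": [205.2,-147.3,-88.6],"rotation": [-0.0033,-0.7244,-0.0023],"hand": 0},{"translation": [205.2,-147.3,-88.6],"rotation": [-0.0033,-0.7244,-0.0023],"hand": 0},{"translation": [205.2,-147.3,-88.6],"rotation": [-0.0033,-0.7244,-0.0023],"hand": 0}])

```text
clock: 9.15
position: [0.4225, 0.0125, 0.2887]
tcp_rot: [-0.733, 1.763, -1.759]
force: [-0.4, 0.7, 0.3]
gripper_width: 1.004
```

Run:
```python
from h import *
np.set_printoptions(precision=4,suppress=True)
print('disc',at(load('w3.png'),157,205,.042))
c=grab('wrist','w4.png'); print(manip.sense()['joints'],goto([.4225,.0122,.161],-45)); print('expected handle top',proj(c,[.4225,.0122,.206]))
```

```text
disc [0.6234 0.0508 0.042 ]
[ 0.0296  0.0662 -0.2284  1.2802  0.0003  2.3855] ('trans', array([ -0.1, 127.8,   0.7]), 'rot', array([0.003 , 0.0003, 0.0027]))
expected handle top (np.float64(316.12297585150714), np.float64(206.91925747748704))
```

View pics/w4.png

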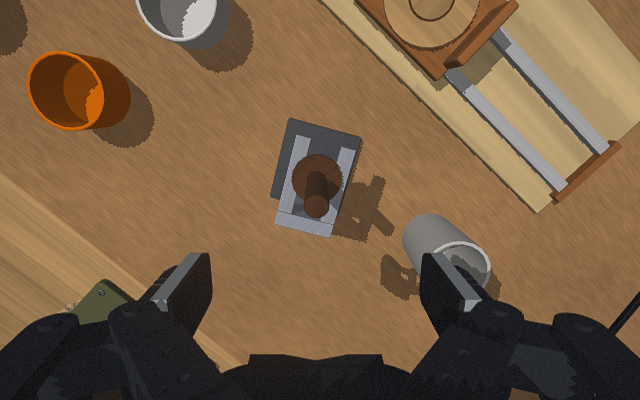

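Emit:
servo_tool(motion=[{"translation": [0,45,0.7],"rotation": [0.003,0,0.0027],"hand": 0},{"translation": [0,90,0.7],"rotation": [0.003,0,0.0027],"hand": 0},{"translation": [0,127.8,0.7],"rotation": [0.003,0,0.0027],"hand": 0},{"translation": [0,127.8,0.7],"rotation": [0.003,0,0.0027],"hand": 0},{"translation": [0,127.8,0.7],"rotation": [0.003,0,0.0027],"hand": 255},{"translation": [0,127.8,0.7],"rotation": [0.003,0,0.0027],"hand": 255},{"translation": [0,127.8,0.7],"rotation": [0.003,0,0.0027],"hand": 255},{"translation": [0,127.8,0.7],"rotation": [0.003,0,0.0027],"hand": 255},{"translation": [0,127.8,0.7],"rotation": [0.003,0,0.0027],"hand": 255},{"translation": [0,127.8,0.7],"rotation": [0.003,0,0.0027],"hand": 255}], newtons=50)

```text
clock: 10.45
position: [0.4226, 0.0124, 0.1625]
tcp_rot: [-0.727, 1.758, -1.759]
force: [-0.8, 0.1, 7.1]
gripper_width: 0.198
```

Run:
```python
from h import *
s=manip.sense();print(s['position'],s['force'],s['gripper_width'],R.from_rotvec(s['tcp_rot']).as_matrix().round(4)[:,1])
```

```text
[0.42260739 0.01243551 0.1624589 ] [-0.80811484  0.08156316  7.12321156] 0.19787208532831818 [ 2.8e-03  2.0e-04 -1.0e+00]
```

Emit:
servo_tool(motion=[{"translation": [0,-20,0],"rotation": [0,0,0],"hand": 255},{"translation": [0,-50,0],"rotation": [0,0,0],"hand": 255},{"translation": [0,-90,0],"rotation": [0,0,0],"hand": 255},{"translation": [0,-120,0],"rotation": [0,0,0],"hand": 255},{"translation": [0,-120,0],"rotation": [0,0,0],"hand": 255},{"translation": [0,-120,0],"rotation": [0,0,0],"hand": 255}])

```text
clock: 11.2
position: [0.4212, 0.0124, 0.2804]
tcp_rot: [-0.73, 1.76, -1.759]
force: [0.5, 0.3, -1.2]
gripper_width: 0.198
```

Run:
```python
from h import *
c=grab('side','s5.png'); c=grab('wrist','w5.png');
a=cv2.imread('pics/s5.png')[80:310,230:400]; b=cv2.imread('pics/w5.png')
a=cv2.resize(a,None,fx=1.7,fy=1.74,interpolation=cv2.INTER_CUBIC)[:400]
cv2.imwrite('pics/m5.png',np.hstack([a,b[:,150:600]]))
print(goto([.443,.2236,.281],-45)); p=manip.sense()['position'];print(p,'tip px',proj(load('s5.png'),p-[0,0,.1325]),'top',proj(load('s5.png'),p+[0,0,.0435]))
```

```text
('trans', array([-165.2,   -1.1, -133.5]), 'rot', array([0.0014, 0.001 , 0.0015]))
[0.42076601 0.01231637 0.27998893] tip px (np.float64(338.5856944635776), np.float64(198.1198892470428)) top (np.float64(341.260216861347), np.float64(148.35156929137622))
```

View pics/m5.png

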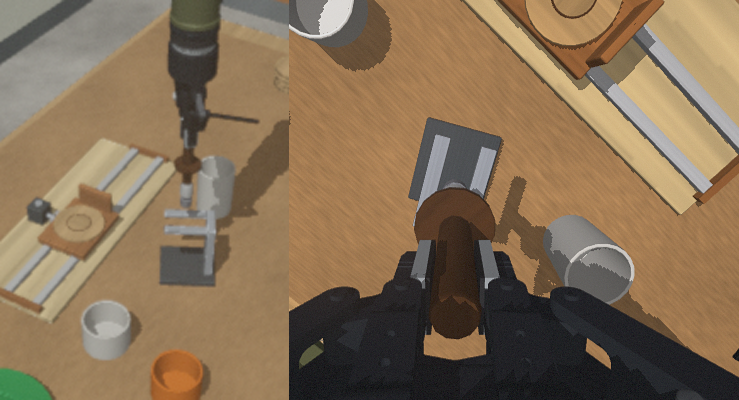

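Emit:
servo_tool(motion=[{"translation": [-40,0,-32],"rotation": [0,0,0],"hand": 255},{"translation": [-80,0,-65],"rotation": [0,0,0],"hand": 255},{"translation": [-120,0,-97],"rotation": [0,0,0],"hand": 255},{"translation": [-150,0,-121],"rotation": [0,0,0],"hand": 255},{"translation": [-165,0,-133.5],"rotation": [0,0,0],"hand": 255},{"translation": [-165,0,-133.5],"rotation": [0,0,0],"hand": 255},{"translation": [-165,0,-133.5],"rotation": [0,0,0],"hand": 255},{"translation": [-165,40,-133.5],"rotation": [0,0,0],"hand": 255},{"translation": [-165,60,-133.5],"rotation": [0,0,0],"hand": 255},{"translation": [-165,60,-133.5],"rotation": [0,0,0],"hand": 255}])

```text
clock: 12.55
position: [0.4426, 0.2215, 0.2202]
tcp_rot: [-0.732, 1.761, -1.762]
force: [0.2, -0.5, 0.1]
gripper_width: 0.197
```

Run:
```python
from h import *
print(goto([.443,.2236,.1545],-45),manip.sense()['joints'])
```

```text
('trans', array([-2. , 65.7, -1.2]), 'rot', array([ 0.0003, -0.0009,  0.0032])) [ 4.64466530e-01  2.16240907e-01 -2.26832749e-01  1.13084088e+00
 -7.10411285e-04  2.82151712e+00]
```

Emit:
servo_tool(motion=[{"translation": [-2,30,-1.2],"rotation": [0,0,0],"hand": 255},{"translation": [-2,55,-1.2],"rotation": [0,0,0],"hand": 255},{"translation": [-2,66,-1.2],"rotation": [0,0,0],"hand": 255},{"translation": [-2,66,-1.2],"rotation": [0,0,0],"hand": 255},{"translation": [-2,66,-1.2],"rotation": [0,0,0],"hand": 255},{"translation": [-2,66,-1.2],"rotation": [0,0,0],"hand": 255}])

```text
clock: 13.3
position: [0.4453, 0.2261, 0.1566]
tcp_rot: [-0.726, 1.758, -1.759]
force: [0.5, -0.4, 0.4]
gripper_width: 0.199
```

Emit:
servo_tool(motion=[{"translation": [0,-30,0],"rotation": [0,0,0],"hand": 255},{"translation": [0,-70,0],"rotation": [0,0,0],"hand": 255},{"translation": [0,-110,0],"rotation": [0,0,0],"hand": 255},{"translation": [0,-110,0],"rotation": [0,0,0],"hand": 255},{"translation": [0,-110,0],"rotation": [0,0,0],"hand": 255}])

```text
clock: 13.92
position: [0.4443, 0.2257, 0.2654]
tcp_rot: [-0.729, 1.759, -1.759]
force: [-0.5, -0.0, -1.0]
gripper_width: 0.197
```

Run:
```python
from h import *
print(goto([.6232,.051,.265],-45),goto([.6232,.051,.1885],-45),manip.sense()['position'])
```

```text
('trans', array([ -2.7,   0.6, 250. ]), 'rot', array([-0.0007,  0.001 , -0.0009])) ('trans', array([ -2.6,  77.1, 249.9]), 'rot', array([-0.0007,  0.001 , -0.0009])) [0.44434637 0.22567676 0.26541697]
```

Emit:
servo_tool(motion=[{"translation": [0,0,40],"rotation": [0,0,0],"hand": 255},{"translation": [0,0,90],"rotation": [0,0,0],"hand": 255},{"translation": [0,0,140],"rotation": [0,0,0],"hand": 255},{"translation": [-1,0,190],"rotation": [0,0,0],"hand": 255},{"translation": [-2,0,230],"rotation": [0,0,0],"hand": 255},{"translation": [-2.7,0.6,250],"rotation": [0,0,0],"hand": 255},{"translation": [-2.7,0.6,250],"rotation": [0,0,0],"hand": 255},{"translation": [-2.7,40,250],"rotation": [0,0,0],"hand": 255},{"translation": [-2.7,77,250],"rotation": [0,0,0],"hand": 255},{"translation": [-2.7,77,250],"rotation": [0,0,0],"hand": 255},{"translation": [-2.7,77,250],"rotation": [0,0,0],"hand": 255}])

```text
clock: 15.3
position: [0.6233, 0.0516, 0.1897]
tcp_rot: [-0.729, 1.758, -1.759]
force: [1.1, 0.1, -0.2]
gripper_width: 0.196
```

Run:
```python
from h import *
c=grab('wrist','w6.png');print(goto([.6232,.051,.1720],-45),manip.sense()['force'],'disc px',proj(c,[.6232,.051,.042]))
```

```text
('trans', array([ 1.1, 18.4, -0.3]), 'rot', array([-0.0022,  0.0015, -0.0027])) [-0.70323774  0.70652114  0.90481228] disc px (np.float64(315.6943116079574), np.float64(185.62376982549665))
```

View pics/w6.png

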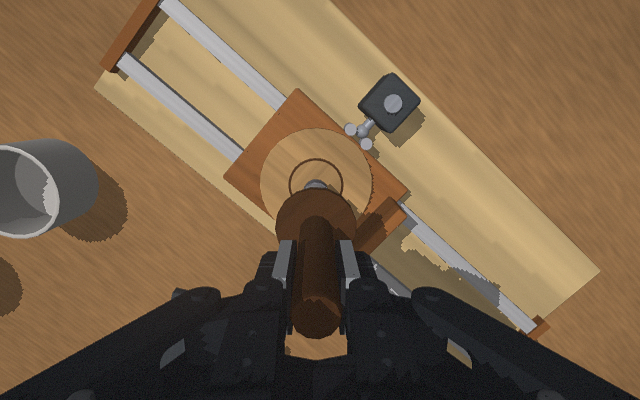

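Emit:
servo_tool(motion=[{"translation": [0.5,8,0],"rotation": [0,0,0],"hand": 255},{"translation": [1,13,0],"rotation": [0,0,0],"hand": 255},{"translation": [1,16,0],"rotation": [0,0,0],"hand": 255},{"translation": [1,18,0],"rotation": [0,0,0],"hand": 255},{"translation": [1,18,0],"rotation": [0,0,0],"hand": 255},{"translation": [1,18,0],"rotation": [0,0,0],"hand": 255}])

```text
clock: 16.1
position: [0.6228, 0.0504, 0.171]
tcp_rot: [-0.728, 1.759, -1.759]
force: [-0.1, 0.8, 1.1]
gripper_width: 0.195
```

Emit:
servo_tool(motion=[{"translation": [0,1.5,0],"rotation": [0,0,0],"hand": 255},{"translation": [0,1.5,0],"rotation": [0,0,0],"hand": 255},{"translation": [0,1.5,0],"rotation": [0,0,0],"hand": 255}])

```text
clock: 16.48
position: [0.6228, 0.0503, 0.1693]
tcp_rot: [-0.729, 1.759, -1.759]
force: [-0.6, -0.5, 1.1]
gripper_width: 0.197
```

Run:
```python
from h import *
s=manip.sense(); print(s['position'],s['force'])
```

```text
[0.62280317 0.05034181 0.16932266] [-0.56672807 -0.53859912  1.09966014]
```

Emit:
servo_tool(motion=[{"translation": [0,-20,0],"rotation": [0,0,0],"hand": 255},{"translation": [0,-60,0],"rotation": [0,0,0],"hand": 255},{"translation": [0,-112,0],"rotation": [0,0,0],"hand": 255},{"translation": [0,-112,0],"rotation": [0,0,0],"hand": 255},{"translation": [0,-112,0],"rotation": [0,0,0],"hand": 255}])

```text
clock: 17.1
position: [0.6225, 0.0503, 0.2806]
tcp_rot: [-0.729, 1.759, -1.759]
force: [-0.3, 0.3, -1.3]
gripper_width: 0.196
```

Run:
```python
from h import *
print(goto([.4226,.0124,.281],-45))
```

```text
('trans', array([ 168. ,   -0.5, -114.7]), 'rot', array([-0.0003,  0.001 , -0.0003]))
```

Emit:
servo_tool(motion=[{"translation": [40,0,-27],"rotation": [0,0,0],"hand": 255},{"translation": [80,0,-54],"rotation": [0,0,0],"hand": 255},{"translation": [120,0,-82],"rotation": [0,0,0],"hand": 255},{"translation": [155,0,-106],"rotation": [0,0,0],"hand": 255},{"translation": [168,-0.5,-114.7],"rotation": [0,0,0],"hand": 255},{"translation": [168,-0.5,-114.7],"rotation": [0,0,0],"hand": 255},{"translation": [168,-0.5,-114.7],"rotation": [0,0,0],"hand": 255},{"translation": [168,-0.5,-114.7],"rotation": [0,0,0],"hand": 255}])

```text
clock: 18.1
position: [0.424, 0.0126, 0.2812]
tcp_rot: [-0.729, 1.759, -1.759]
force: [0.4, -0.1, -0.5]
gripper_width: 0.196
```

Run:
```python
from h import *
grab('wrist','w7.png');print(goto([.4226,.0124,.1635],-45))
```

```text
('trans', array([  1.1, 117.7,  -0.8]), 'rot', array([-0.0005,  0.0012, -0.0006]))
```

View pics/w7.png

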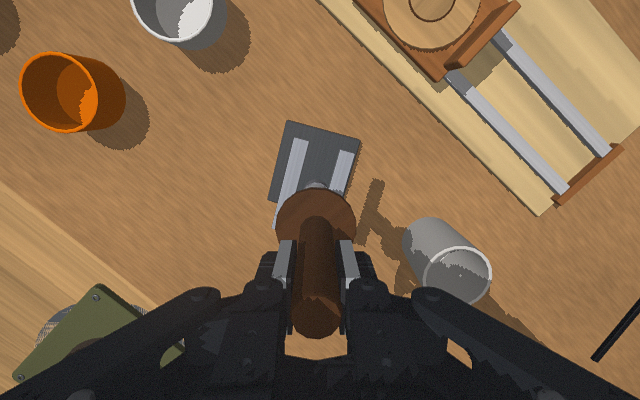

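Emit:
servo_tool(motion=[{"translation": [1.1,20,-0.8],"rotation": [0,0,0],"hand": 255},{"translation": [1.1,45,-0.8],"rotation": [0,0,0],"hand": 255},{"translation": [1.1,70,-0.8],"rotation": [0,0,0],"hand": 255},{"translation": [1.1,95,-0.8],"rotation": [0,0,0],"hand": 255},{"translation": [1.1,110,-0.8],"rotation": [0,0,0],"hand": 255},{"translation": [1.1,116,-0.8],"rotation": [0,0,0],"hand": 255},{"translation": [1.1,117.7,-0.8],"rotation": [0,0,0],"hand": 255},{"translation": [1.1,117.7,-0.8],"rotation": [0,0,0],"hand": 255},{"translation": [1.1,117.7,-0.8],"rotation": [0,0,0],"hand": 255}])

```text
clock: 19.27
position: [0.4221, 0.0123, 0.1644]
tcp_rot: [-0.727, 1.758, -1.759]
force: [-0.9, 0.9, -0.5]
gripper_width: 0.196
```

Emit:
servo_tool(motion=[{"translation": [0,1,0],"rotation": [0,0,0],"hand": 255},{"translation": [0,1,0],"rotation": [0,0,0],"hand": 255},{"translation": [0,1,0],"rotation": [0,0,0],"hand": 255}])

```text
clock: 19.65
position: [0.4215, 0.0122, 0.1629]
tcp_rot: [-0.729, 1.759, -1.759]
force: [-0.4, 0.4, -0.6]
gripper_width: 0.193
```

Almost touching; 0.5 mm more, then open and retreat.

Emit:
servo_tool(motion=[{"translation": [0,0.7,0],"rotation": [0,0,0],"hand": 255},{"translation": [0,0.7,0],"rotation": [0,0,0],"hand": 255},{"translation": [0,0.7,0],"rotation": [0,0,0],"hand": 0},{"translation": [0,0.7,0],"rotation": [0,0,0],"hand": 0},{"translation": [0,0.7,0],"rotation": [0,0,0],"hand": 0},{"translation": [0,0.7,0],"rotation": [0,0,0],"hand": 0},{"translation": [0,0.7,0],"rotation": [0,0,0],"hand": 0},{"translation": [0,0.7,0],"rotation": [0,0,0],"hand": 0},{"translation": [0,-30,0],"rotation": [0,0,0],"hand": 0},{"translation": [0,-80,0],"rotation": [0,0,0],"hand": 0},{"translation": [0,-130,0],"rotation": [0,0,0],"hand": 0},{"translation": [0,-130,0],"rotation": [0,0,0],"hand": 0},{"translation": [0,-130,0],"rotation": [0,0,0],"hand": 0},{"translation": [0,-130,0],"rotation": [0,0,0],"hand": 0},{"translation": [0,-130,0],"rotation": [0,0,0],"hand": 0},{"translation": [0,-130,0],"rotation": [0,0,0],"hand": 0}])

```text
clock: 21.65
position: [0.421, 0.0122, 0.2921]
tcp_rot: [-0.73, 1.76, -1.759]
force: [0.6, -0.7, 0.5]
gripper_width: 1.004
```

Run:
```python
from h import *
grab('side','s8.png');c=grab('wrist','w8.png');print(proj(c,[.4225,.0122,.206]))
a=cv2.imread('pics/s8.png')[130:310,180:390]; b=cv2.imread('pics/w8.png')[:,100:520]
a=cv2.resize(a,(467,400),interpolation=cv2.INTER_CUBIC)[:,100:]
cv2.imwrite('pics/m8.png',np.hstack([a,b]))
```

```text
(np.float64(316.9162489160671), np.float64(203.96229082507483))
```

Run:
```python
import cv2,numpy as np
def m(A,B,box,mg=10):
    u0,v0,u1,v1=box; a=cv2.imread('pics/'+A)[v0:v1,u0:u1]; b=cv2.imread('pics/'+B)[v0-mg:v1+mg,u0-mg:u1+mg]
    r=cv2.matchTemplate(b,a,cv2.TM_CCOEFF_NORMED); _,s,_,l=cv2.minMaxLoc(r); return round(s,3),(l[0]-mg,l[1]-mg)
print('brush side',m('side0.png','s8.png',(330,178,348,232)))
print('pot side',m('side0.png','s8.png',(272,250,314,290)),'jar',m('side0.png','s8.png',(342,168,374,210)))
print('stand wrist',m('w4.png','w8.png',(268,115,365,240)),'brush wrist',m('w4.png','w8.png',(288,150,345,220)),'carrier wrist',m('w4.png','w8.png',(370,10,520,80)))
```

```text
brush side (0.988, (0, 0))
pot side (0.998, (0, 0)) jar (0.829, (0, 0))
stand wrist (0.967, (0, -1)) brush wrist (0.962, (0, -1)) carrier wrist (0.964, (-1, 0))
```

```bash
python3 -c "
from cell import manip
print(manip.close_job(), manip.sense()['clock'])"
```

```text
the job is handed in; nothing more can be done
the job is handed in; nothing more can be done
```

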